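Pin the sample carousel at its lock position

TASK

Turn the sample carousel by its black handle until the hole in its yellow ear lines up with the hole in the blue lug below. Then take the locking pin by its red grip from its grey parking block and push it down through both holes until its collar rests on the ear, and let go. Leave the beaker, the flask and the bottle standing where they are.

Things in the scene. Friction and masses are not known exactly. Their poses are not given: they have to be found in the camera images.
- stand: cream round stand of the carousel, fixed to the bench, 176 mm across. Origin on the bench surface on the carousel's upright turning axis; z up. A blue lug, 66 mm wide and 12 mm thick (underside 44 mm, top 56 mm above the bench, free space below it), sticks out along the stand's own -y.
- lug_hole (a point): centre of the upright through hole (17 mm wide, chamfered) in the blue lug, at the lug's top face, 56 mm above the bench, 118 mm from the turning axis along the stand's -y. Fixed; axes as the stand's.
- platter (a joint): angle of the carousel platter in rad, positive counterclockwise seen from above. At 0 the ear's hole is exactly over the lug's hole; it starts turned clockwise by 0.5 to 1.35 rad (negative) and must be turned counterclockwise. Stops at -1.6 and 1.6. It turns with light friction (1 to 2 N at the handle), and stays where it is left. The platter is an aluminium disc 184 mm across, its top 70 mm above the bench, with six vial caps reaching to 84 mm.
- ear_hole (a point): centre of the upright through hole (17 mm wide, chamfered) in the yellow ear of the platter (ear 50 mm wide, 12 mm thick, 2 mm above the lug when over it), at the ear's top face, 70 mm above the bench, 118 mm from the turning axis. Turns with the platter.
- handle_top (a point): top centre of the platter's handle: an upright black round post, 18 mm in diameter and 75 mm tall, 60 mm from the turning axis on the side opposite the ear, its top 145 mm above the bench. It is fixed to the platter and swings round with it; a gentle pinch from above can slip round it as it swings.
- pin: locking pin, upright, 98 mm long, about 0.08 to 0.17 kg: steel shank 14 mm in diameter and 48 mm long, tapered to 7 mm over its lowest 12 mm; a steel collar 32 mm across and 6 mm thick; above it a red cylindrical grip 24 mm in diameter and 44 mm tall. Origin at the tip of the shank, z along the pin towards the grip. It starts parked in the block, tip 12 mm above the bench, collar resting on the block.
- pin_collar (a point): centre of the underside of the pin's collar, 48 mm above its tip; axes as the pin's. The grip runs from 6 mm to 50 mm above this point.
- block: grey parking block, 75 x 75 x 60 mm, fixed; origin at the centre of its underside on the bench. The pin stands in the 19 mm hole in the middle of its top.
- beaker: glass beaker, about 68 mm across, 85 mm tall, loose; origin at the centre of its underside. Leave alone.
- flask: green conical glass flask, 76 mm across at the foot, 115 mm tall, loose; origin at the centre of its underside. Leave alone.
- bottle: amber jar with blue cap, 60 mm across, 115 mm tall, loose; origin at the centre of its underside. Leave alone.
Mind the look-alikes: they are no part of the job. Several things have the shape of the pin; the one meant has the colours described above.

How it is judged (in metres and radians):
On the way, in this order (a step that is already met when the one before it is completed fails the run):
1. the ear's hole has been turned over the lug's hole (within about 8 mm) (value of joint platter between -0.07 and 0.07 rad), for 0.2 s.
2. the pin is through both holes with its collar down on the ear (z of pin_collar in the frame of ear_hole below 0.003 m and horizontal distance between pin_collar and ear_hole below 0.005 m and horizontal distance between pin and lug_hole below 0.005 m and z of pin in the frame of lug_hole below -0.029 m and angle between pin's own z axis and vertical below 0.08 rad), for 0.2 s.
At the end, for the whole second after the job is handed in: The pin stands upright (within 0.08 rad) through the ear's hole and the lug's hole, its shank within 5 mm of the centres of both, its collar down on the ear within 3 mm, its tip at least 29 mm below the lug's top face, the platter within 0.04 rad of lined up, all at rest (all of step 2 and value of joint platter between -0.04 and 0.04 rad and linear speed of pin below 0.02 m/s and velocity of joint platter between -0.05 and 0.05 rad/s); the robot touches nothing.
It fails at once if the beaker is pushed more than 25 mm or tipped more than 0.3 rad (distance of beaker from where it was at the start of the episode above 0.025 m or angle between beaker's own z axis and vertical above 0.3 rad).
It fails at once if the flask is pushed more than 25 mm or tipped more than 0.3 rad (distance of flask from where it was at the start of the episode above 0.025 m or angle between flask's own z axis and vertical above 0.3 rad).
It fails at once if the bottle is pushed more than 25 mm or tipped more than 0.3 rad (distance of bottle from where it was at the start of the episode above 0.025 m or angle between bottle's own z axis and vertical above 0.3 rad).
It also fails if it takes over 59 s, if anything falls off the work surface, if the arm or the gripper's body presses on something with over 40 N, if the wrist force passes 120 N, or if a joint passes its speed limit or range.

ROBOT

A 6-joint arm with a two-finger parallel gripper is mounted at the origin on the work surface. World frame = base frame: x ahead of the robot, y to its left, z up, the work surface at z = 0. Lengths are in mm, angles in rad, forces in N, time in s.
With the tool pointing down it reaches from about 350 to 975 mm from the base axis. Payload 7.1 kg.
Tool frame: the origin (TCP) lies at the centre of the arm's flange, where the gripper is bolted on; the fingertips stand 182 mm ahead of it and the grasp point (between the pads) lies 163 mm ahead of it; x points along the fingers, y is the direction in which the jaws open and shut, and the axes are right-handed (so a half turn about x gives the same grasp; the last joint's range is limited). The gripper opens to 88 mm and grips with 3 to 60 N. Pads are 20 mm wide; open, the fingers measure 115 mm over their backs; the gripper's body (75 mm by 178 mm) begins 61 mm behind the grasp point.
Start: joints at [1.085, 0.423, 1.63, -0, 1.089, -0.019], TCP at [281.237, 558.133, 404.675] pointing down, gripper open.
Joint ranges: [-3, 3], [-0.9, 2.11], [0.09, 2.58], [-1.31, 4.45], [0.11, 2.69], [-2.54, 2.54]. Speed limits (rad/s): [2.39, 2.39, 3.01, 3.14, 3.14, 3.14].

INTERFACE

Orientations are given as a rotation vector (axis times angle).
In Python, from workcell import readout, viewer, workorder, models gives the robot as it stands. The module is installed in compiled form; this text tells all that it offers.
- The arm moves only by the tool apply_moves, never from a script. Its argument "commands" is a list that holds one entry, the list of rows, each a list of 4 numbers: the shift along the world's x, y, z in m, then the turn about the world's z in rad. A call has 1 to 8 rows; each row is the pose to reach, as a shift and turn from the pose commanded when the call began; what a row does not reach only later rows make up. A row lasts 1/8 s, in which the tool goes at most 62.5 mm and 10.7 degrees, less where a joint would pass 70% of its speed; a pose out of reach is approached as far as the arm can. A call with a gripper value outside its range is refused whole. "gripper" is the finger opening in m, from 0 to 0.0878, set as the call begins (left out, the last holds). The fingers move at their own pace and stop on an object; the grip force is fixed at half the most. Time passes only in rows, so rows that repeat a pose let the fingers close. It gives the time, the measured TCP pose, the force and the opening at its end, in the units of the state.
- readout.get_obs(): the state, without advancing time (a new reading comes with each control period).
- viewer.get_image(name): name is "side" or "top"; returns a dict with "color" (384x512x3 uint8, red, green, blue), "vertical_fov" (degrees; the focal length in pixels is half the picture's height over the tangent of half this angle, whatever the lens; pixels are square), "cx", "cy" (the principal point, pixels), "rvec" (rotation vector, rad) and "tvec" (3), from world to camera coordinates, as OpenCV has them. Camera axes: x right, y down, z forward; pixel columns grow to the right and rows downward; lengths in mm; the calibration is good to about 2 mm. A picture is of the moment at which its call begins. There is no depth.
- workorder.close_job(): hands the job in, once; it reports no verdict.
Trained networks look in the newest picture that a camera, given by its name, has taken for a name from the list of things; names that differ only in an ending like _2 or _b are one class to them, and where a whole thing is asked for, a point or a joint stands for the part that bears it (a point fixed in the world has none). Each returns a list of dicts, best first, with "conf" (0 to 1); they miss things now and then, are a little off and sometimes report something else, mostly with a low value. They report only what shows in the picture. A call takes as long as a camera call. They do not tell look-alikes from the thing itself.
- models.search_frame(camera, label): "position" ([x, y, z] in mm, in world coordinates, good to about 4 mm: the middle of the surface that is visible of it).
- models.place_of(camera, label): "position" ([x, y, z] in mm, in world coordinates, good to about 4 mm: a listed point, or the origin of a listed thing).
The state is a dict: "t": time; "qpos": joint angles; "qvel": joint speeds; "joint_torque": joint torques, N m; "ee_pos": TCP position; "orientation": TCP orientation; "ft_force": force on the tool from outside, world axes, zero at the start; "moment": the same for the moment, N m; "width": finger opening in mm.
Only numpy, scipy, OpenCV 4.12 (cv2) and the standard library are available. Lean on these libraries where they do the work, as an engineer would, in place of code of your own. Each camera call takes 0.05 s, during which the arm holds its last target.

## Working session

There is one attempt and no reset: what is moved stays moved. The work goes in short steps, Python scripts to look and compute and a tool call to move; the robot and the scene stay as the last step left them, time stands still between calls to the robot, and variables do not carry over. Pictures are saved under pics/ and viewed, and the job is handed in when it is done.

Besides the shell and the picture viewer there is one more tool, called after "Request:" as a command line: name --argument value ..., lists and objects as JSON in quotes. apply_moves: Moves the arm, as the interface text tells. Its arguments: {"type":"object","properties":{"commands":{"type":"array","items":{"type":"array","items":{"type":"array","items":{"type":"number"}}}},"gripper":{"type":"number"}},"required":["commands"]}

```bash
mkdir -p pics
cat > h.py <<'E'
import numpy as np, cv2
from workcell import readout, viewer, workorder, models
def snap(n,fn=None):
    im=viewer.get_image(n)
    if fn: cv2.imwrite('pics/'+fn,im['color'][:,:,::-1])
    return im
def cam(im):
    f=im['color'].shape[0]/2/np.tan(np.radians(im['vertical_fov'])/2)
    K=np.array([[f,0,im['cx']],[0,f,im['cy']],[0,0,1]]);R=cv2.Rodrigues(np.array(im['rvec'],float))[0]
    return K,R,np.array(im['tvec'],float).reshape(3)
def proj(im,p):
    K,R,t=cam(im);return cv2.projectPoints(np.array(p,float).reshape(-1,3),cv2.Rodrigues(R)[0],t,K,None)[0].reshape(-1,2)
def ray_z(im,uv,z):
    K,R,t=cam(im);d=R.T@np.linalg.inv(K)@np.array([uv[0],uv[1],1.]);c=-R.T@t
    return c+d*(z-c[2])/d[2]
def tri(ims,uvs):
    A=[];
    for im,uv in zip(ims,uvs):
        K,R,t=cam(im);P=K@np.c_[R,t];A+= [uv[0]*P[2]-P[0],uv[1]*P[2]-P[1]]
    X=np.linalg.svd(np.array(A))[2][-1];return X[:3]/X[3]
E
python3 - <<'E'
from h import *
for n in('side','top'):
    im=snap(n,n+'0.png');print(n,im['vertical_fov'],-cam(im)[1].T@cam(im)[2])
    for l in('stand','lug_hole','ear_hole','handle_top','pin','pin_collar','block','beaker','flask','bottle'):
        for d in models.place_of(n,l)[:4]:
            print(l,np.round(d['position']),round(d['conf'],2),np.round(proj(im,d['position'])[0]))
print(readout.get_obs())
E
```

```text
side 46.12475124444274 [ 362.06356382 -797.27713548  899.38663952]
stand [550.  66.  -1.] 0.63 [246. 213.]
stand [ 648. -200.    2.] 0.6 [310. 281.]
lug_hole [553. -52.  57.] 0.63 [257. 229.]
ear_hole [491. -37.  71.] 0.79 [232. 225.]
handle_top [577. 116. 142.] 0.58 [251. 160.]
handle_top [ 648. -198.    0.] 0.34 [310. 282.]
pin [ 482. -196.   14.] 0.76 [242. 291.]
pin [ 503. -296.    2.] 0.76 [261. 329.]
pin_collar [ 507. -297.   51.] 0.69 [264. 317.]
pin_collar [ 479. -194.   13.] 0.63 [241. 291.]
pin_collar [ 484. -195.   61.] 0.56 [243. 279.]
block [ 480. -191.   -3.] 0.77 [241. 294.]
beaker [ 650. -201.    1.] 0.84 [311. 282.]
flask [622. 366.   2.] 0.58 [247. 145.]
top 45.32996477535871 [ 336.44998997   42.3583638  1164.38879496]
stand [554. -50.  56.] 0.6 [292. 185.]
stand [550.  67.   2.] 0.59 [244. 190.]
lug_hole [552. -49.  57.] 0.7 [291. 186.]
ear_hole [494. -38.  68.] 0.96 [287. 209.]
handle_top [580. 116. 146.] 0.92 [222. 165.]
pin [ 482. -195.   11.] 0.56 [347. 218.]
pin [ 502. -294.    2.] 0.44 [385. 211.]
pin_collar [ 483. -198.   60.] 0.45 [352. 215.]
pin_collar [ 5
[... 250 characters left out ...]
le [486. 378.   3.] 0.56 [121. 212.]
{'t': 1.1, 'qpos': array([ 1.08499322e+00,  4.23078767e-01,  1.62990467e+00, -1.52057824e-05,
        1.08858463e+00, -1.89867728e-02]), 'qvel': array([-9.47271528e-04,  2.03125175e-03,  9.01509021e-05,  4.35097951e-04,
        2.47251757e-04, -6.38587100e-04]), 'joint_torque': array([-2.72707975e-04, -5.44580340e+01, -2.74048090e+01,  6.43274747e-02,
        1.67473778e-02, -2.24443892e-05]), 'ee_pos': array([281.2417755 , 558.1281092 , 404.68648933]), 'orientation': array([ 0.36604263,  1.53960899, -0.36601029]), 'ft_force': array([-0.01926519, -0.28846923, -0.76203953]), 'moment': array([0.01339081, 0.02145189, 0.00805462]), 'width': 87.71156358391663}
```

View pics/side0.png

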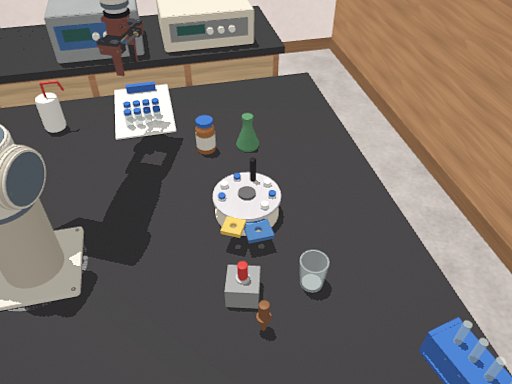

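View pics/top0.png

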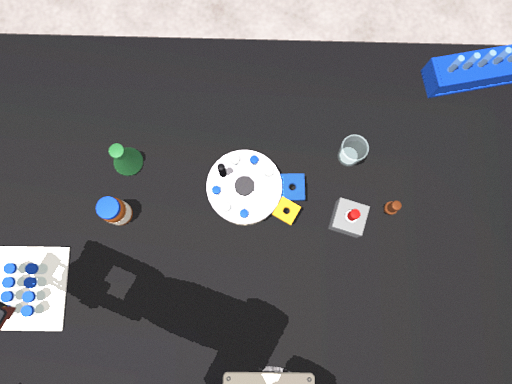

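Run:
```python
import cv2
a=cv2.imread('pics/side0.png');cv2.imwrite('pics/side0c.png',cv2.resize(a[200:350,190:350],None,fx=4,fy=4,interpolation=cv2.INTER_CUBIC))
a=cv2.imread('pics/top0.png');cv2.imwrite('pics/top0c.png',cv2.resize(a[130:270,200:420],None,fx=3.6,fy=3.6,interpolation=cv2.INTER_CUBIC))
```

```text
(no output)
```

View pics/side0c.png

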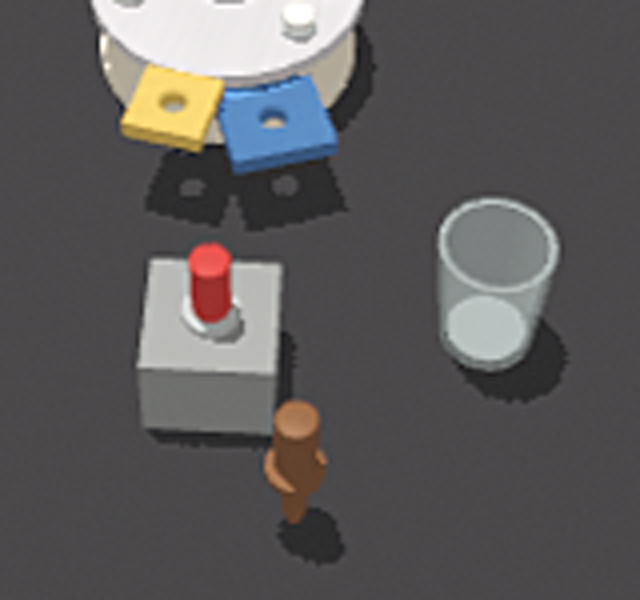

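View pics/top0c.png

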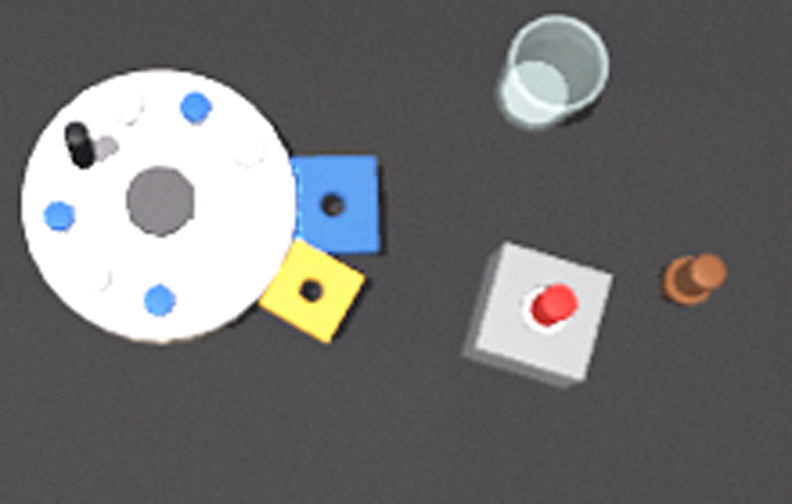

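There are two pin-shaped things. One has a red grip and stands in the grey block (side 242,272; top 353,215). The other is all brown and stands on the bench (side 264,315; top 393,207). The red-gripped one with the steel collar in the grey block fits the description, and the crops confirm it. The yellow ear hole is at about top (287,211) and side (233,225). The blue lug hole is at about top (292,187) and side (258,230).

```bash
cat >> h.py <<'E'
def holes(im):
    out={}
    a=im['color'];a=cv2.resize(a,None,fx=8,fy=8,interpolation=cv2.INTER_CUBIC);h=cv2.cvtColor(a,cv2.COLOR_RGB2HSV)
    for n,lo,hi in(('yellow',(20,120,150),(35,255,255)),('blue',(100,120,110),(120,255,255)),('red',(0,150,100),(6,255,255))):
        m=cv2.inRange(h,lo,hi)
        cs,hi_=cv2.findContours(m,cv2.RETR_CCOMP,cv2.CHAIN_APPROX_NONE)
        r=[]
        for i,c in enumerate(cs):
            A=cv2.contourArea(c)/64
            if A<8: continue
            M=cv2.moments(c);u=(np.array([M['m10'],M['m01']])/M['m00']+.5)/8-.5
            r.append(('H' if hi_[0][i][3]>=0 else 'O',round(A,1),np.round(u,2).tolist()))
        out[n]=r
    return out
E
python3 - <<'E'
from h import *
for n in('side','top'):
    im=snap(n)
    for k,v in holes(im).items():
        for r in v:
            if 220<r[2][0]<370 and 160<r[2][1]<330: print(n,k,r)
o=readout.get_obs();print(cv2.Rodrigues(o['orientation'])[0].round(3))
E
```

```text
side yellow ('O', 362.6, [232.75, 226.58])
side yellow ('H', 13.8, [233.0, 226.54])
side blue ('O', 512.3, [258.48, 230.73])
side blue ('H', 19.1, [257.94, 230.35])
side blue ('O', 32.9, [221.4, 195.25])
side blue ('O', 33.7, [271.75, 192.84])
side blue ('O', 34.3, [236.54, 175.55])
side red ('O', 159.4, [242.17, 269.98])
top yellow ('O', 460.3, [286.31, 210.52])
top yellow ('H', 31.9, [286.05, 210.25])
top blue ('O', 46.4, [243.71, 212.99])
top blue ('O', 600.3, [293.44, 186.01])
top blue ('H', 28.7, [291.92, 186.67])
top red ('O', 91.8, [353.39, 214.37])
[[-0.     0.45   0.893]
 [-0.     0.893 -0.45 ]
 [-1.    -0.    -0.   ]]
```

Run:
```python
from h import *
s=snap('side');t=snap('top')
for n,a,b in(('ear',(233,225.9),(286.05,210.25)),('lug',(257.94,229.9),(291.92,186.67))):
    print(n,tri([s,t],[a,b]).round(1),[ray_z(i,u,70 if n=='ear' else 56).round(1) for i,u in((s,a),(t,b))])
# red grip/handle candidates: grip centre
print('grip c',tri([s,t],[(242.17,269.98),(353.39,214.37)]).round(1))
for n,im in(('side',s),('top',t)):
  for l in('handle_top','pin_collar','block','pin','stand'):
    for d in models.place_of(n,l)[:3]: print(n,l,np.round(d['position'],1),round(d['conf'],2))
# predicted pin outlines
print(proj(s,[(482,-195,60+d) for d in(0,6,50)]),proj(t,[(482,-195,60+d) for d in(0,6,50)]))
for n in('side','top'):
    im=s if n=='side' else t
    c=im['color'][240:320,200:290] if n=='side' else im['color'][180:250,310:400]
    cv2.imwrite(f'pics/pin_{n}.png',cv2.resize(c[:,:,::-1],None,fx=6,fy=6,interpolation=cv2.INTER_CUBIC))
```

```text
ear [492.3 -36.3  65.5] [array([493.8, -40.2,  70. ]), array([489.5, -35.9,  70. ])]
lug [553.2 -51.5  51.2] [array([554.3, -55.4,  56. ]), array([550.2, -51. ,  56. ])]
grip c [ 481.5 -193.9   90.4]
side handle_top [578.6 116.7 142.1] 0.8
side pin_collar [ 482.2 -194.5   60.1] 0.82
side pin_collar [ 507.2 -296.6   48.6] 0.81
side block [ 477.6 -193.8    0.6] 0.78
side pin [ 481.  -191.8   12.7] 0.75
side pin [ 500.8 -296.3    1.5] 0.62
side stand [547.7  68.2  -2.6] 0.92
top handle_top [576.  115.  146.8] 0.71
top pin_collar [ 484.3 -198.5   60.9] 0.56
top pin_collar [ 503.1 -297.    46.7] 0.5
top block [ 482.4 -194.7    0.8] 0.97
top pin [ 504.9 -296.9    2.3] 0.69
top pin [ 484.3 -192.4   13.7] 0.57
top pin [624.5 364.6  -0.9] 0.2
top stand [546.9  66.1   2.7] 0.98
[[241.84232622 278.81900567]
 [241.80112    277.21747293]
 [241.4885468  265.06891452]] [[351.17245184 215.00847069]
 [351.69759382 214.69254646]
 [355.72605792 212.26903157]]
```

View pics/pin_top.png

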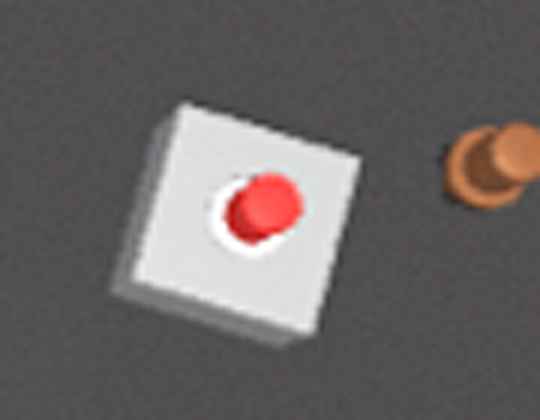

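View pics/pin_side.png

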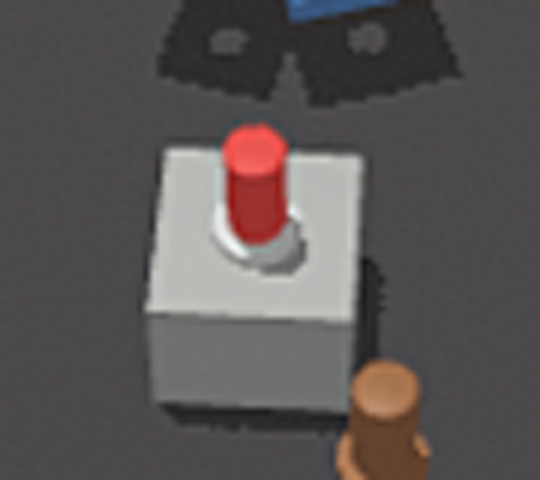

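Request:
apply_moves --commands '[[[0.03, -0.045, 0, -0.16], [0.06, -0.09, 0, -0.32], [0.09, -0.135, 0, -0.48], [0.12, -0.18, 0, -0.64], [0.15, -0.225, 0, -0.8], [0.18, -0.27, 0, -0.96], [0.21, -0.315, 0, -1.12], [0.24, -0.36, 0, -1.28]]]' --gripper 0.07

```text
t: 2.8
ee_pos: [522.1, 196.5, 404.9]
orientation: [1.342, 1.118, -1.341]
ft_force: [0.3, 0.3, 0.1]
width: 69.9
```

Request:
apply_moves --commands '[[[0.03, -0.04, 0, -0.16], [0.056, -0.082, 0, -0.34], [0.056, -0.082, 0, -0.34], [0.056, -0.082, -0.03, -0.34], [0.056, -0.082, -0.06, -0.34], [0.056, -0.082, -0.06, -0.34]]]'

```text
t: 3.55
ee_pos: [575.9, 116.8, 342.7]
orientation: [1.573, 0.923, -1.582]
ft_force: [0.8, -0.3, 0.6]
width: 70.1
```

Run:
```python
from h import *
snap('side','s1.png');snap('top','t1.png')
o=readout.get_obs();print(o['t'],o['ee_pos'],o['width'],o['ft_force'],cv2.Rodrigues(o['orientation'])[0].round(3))
a=cv2.imread('pics/s1.png')[90:270,150:350];b=cv2.imread('pics/t1.png')[100:280,150:350]
cv2.imwrite('pics/c1.png',cv2.resize(np.hstack([a,b]),None,fx=2,fy=2,interpolation=cv2.INTER_CUBIC))
```

```text
3.65 [577.20782176 116.84554183 345.29406598] 70.3202022144008 [-0.28681372 -0.13907009  0.91902227] [[ 0.     0.871 -0.492]
 [ 0.    -0.492 -0.871]
 [-1.     0.    -0.   ]]
```

View pics/c1.png

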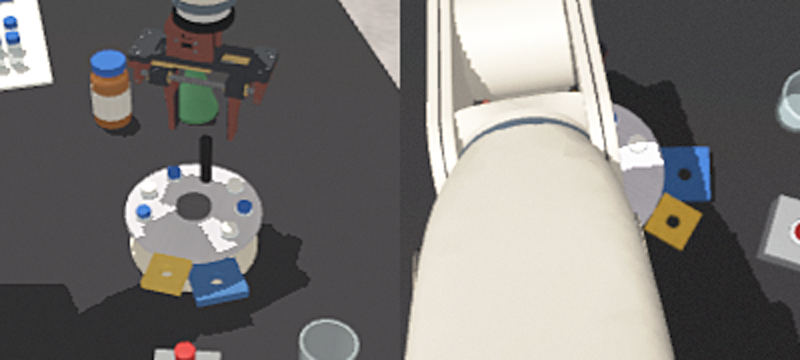

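The side crop shows the handle top at about (205,137), midway between the fingers. I'll go down and pinch it.

Request:
apply_moves --commands '[[[0, 0, -0.03, 0], [0, 0, -0.058, 0], [0, 0, -0.058, 0]]]'

```text
t: 4.03
ee_pos: [576.9, 116.4, 286.4]
orientation: [1.576, 0.92, -1.579]
ft_force: [-0.8, -0.4, -0.1]
width: 70.2
```

Request:
apply_moves --commands '[[[0, 0, 0, 0], [0, 0, 0, 0], [0, 0, 0, 0], [0, 0, 0, 0], [0, 0, 0, 0], [0, 0, 0, 0]]]' --gripper 0.012

```text
t: 4.78
ee_pos: [577.3, 116.1, 286.7]
orientation: [1.578, 0.919, -1.578]
ft_force: [0.1, -0.2, 1.2]
width: 17.6
```

Run:
```python
from h import *
o=readout.get_obs();print(o['t'],o['ee_pos'],o['width'],o['ft_force'])
snap('side');
for l in('handle_top','ear_hole'):print(l,models.place_of('side',l)[:2])
im=snap('side')
for k in('yellow','blue'):
    print(k,[r for r in holes(im)[k] if 220<r[2][0]<300 and 200<r[2][1]<250])
im=snap('top')
for k in('yellow','blue'):
    print(k,[r for r in holes(im)[k] if 270<r[2][0]<310])
```

```text
4.775 [577.32804562 116.11369932 286.73871413] 17.556636358819173 [ 0.12884235 -0.23176443  1.23141545]
handle_top [{'position': [578.9, 118.0, 142.4], 'conf': 0.7}, {'position': [485.2, 377.8, 0.5], 'conf': 0.17}]
ear_hole [{'position': [493.9, -36.6, 70.1], 'conf': 0.63}]
yellow [('O', 359.1, [233.26, 226.69]), ('H', 15.4, [233.41, 226.69])]
blue [('O', 508.2, [258.65, 230.82]), ('H', 19.7, [257.94, 230.36])]
yellow []
blue [('O', 223.4, [299.82, 184.29])]
```

Request:
apply_moves --commands '[[[-0.0033, 0.0017, 0, 0.066], [-0.0067, 0.0033, 0, 0.132], [-0.0103, 0.0046, 0, 0.198], [-0.0139, 0.0058, 0, 0.264], [-0.0176, 0.0066, 0, 0.33], [-0.0212, 0.0072, 0, 0.396], [-0.025, 0.0075, 0, 0.462], [-0.0287, 0.0077, 0, 0.528]]]'

```text
t: 6.02
ee_pos: [548.6, 123.3, 286.7]
orientation: [1.198, 1.215, -1.199]
ft_force: [1.8, -5.2, 1.1]
width: 17.2
```

Request:
apply_moves --commands '[[[0, 0, 0, 0], [0, 0, 0, 0]]]'

```text
t: 6.28
ee_pos: [548.6, 123.3, 286.7]
orientation: [1.2, 1.214, -1.202]
ft_force: [0.1, -6.0, 1.8]
width: 17.4
```

Run:
```python
from h import *
o=readout.get_obs();print(o['t'],o['ee_pos'],o['width'],o['ft_force'])
im=snap('side','s2.png');
for l in('handle_top','ear_hole'):print(l,models.place_of('side',l)[:2])
for k in('yellow','blue'):
    print(k,[r for r in holes(im)[k] if 220<r[2][0]<300 and 200<r[2][1]<250])
t=snap('top','t2.png')
print(models.place_of('top','ear_hole')[:2])
for k in('yellow','blue'):
    print(k,[r for r in holes(t)[k] if 270<r[2][0]<310])
a=im['color'][160:260,200:300];b=t['color'][140:240,230:330]
cv2.imwrite('pics/c2.png',cv2.resize(np.hstack([a,b])[:,:,::-1],None,fx=4,fy=4,interpolation=cv2.INTER_CUBIC))
```

```text
6.275 [548.55886679 123.34657968 286.70981618] 17.378185260570547 [ 0.07232222 -6.02972867  1.79915726]
handle_top [{'position': [549.5, 122.8, 141.0], 'conf': 0.61}]
ear_hole []
yellow [('O', 350.2, [258.12, 226.64]), ('H', 13.0, [257.93, 226.63])]
blue [('O', 161.0, [257.57, 235.86]), ('O', 37.8, [227.63, 203.6])]
[{'position': [550.8, -56.3, 72.2], 'conf': 0.6}, {'position': [480.4, -195.8, 12.9], 'conf': 0.37}]
yellow [('O', 406.3, [292.92, 185.39]), ('H', 42.5, [292.04, 185.55])]
blue [('O', 56.3, [294.97, 198.09]), ('O', 29.1, [295.06, 173.67])]
```

View pics/c2.png

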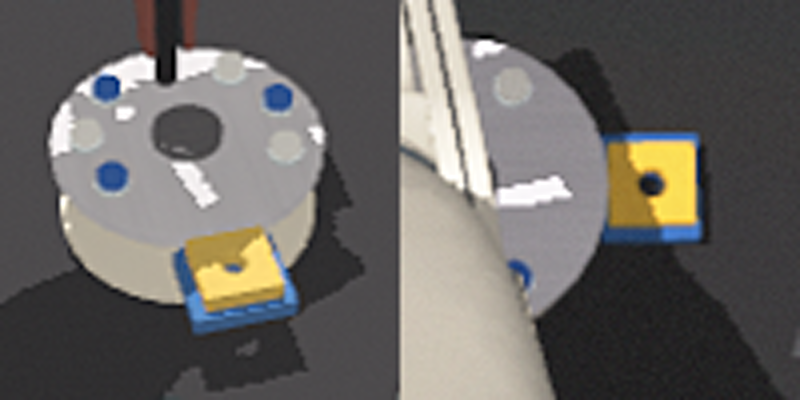

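```bash
python3 - <<'E'
from h import *
t=snap('top');s=snap('side')
for im,lug,ear in((t,(291.92,186.67),(292.04,185.55)),(s,(257.94,229.9),(257.93,226.63-.5))):
    L=ray_z(im,lug,56);E=ray_z(im,ear,70)
    print(L.round(1),E.round(1),(E-L).round(1),proj(im,L+[0,0,14]))
E
python3 - <<'E'
import cv2,numpy as np
a=cv2.imread('pics/t2.png')[165:205,275:315];b=cv2.imread('pics/s2.png')[210:250,238:278]
cv2.imwrite('pics/c3.png',cv2.resize(np.hstack([a,b]),None,fx=10,fy=10,interpolation=cv2.INTER_CUBIC))
E
```

```text
[550.2 -51.   56. ] [550.2 -50.1  70. ] [ 0.1  0.9 14. ] [[292.40824688 185.5870879 ]]
[554.3 -55.4  56. ] [554.1 -55.4  70. ] [-0.2 -0.  14. ] [[257.98904931 226.11405951]]
```

View pics/c3.png

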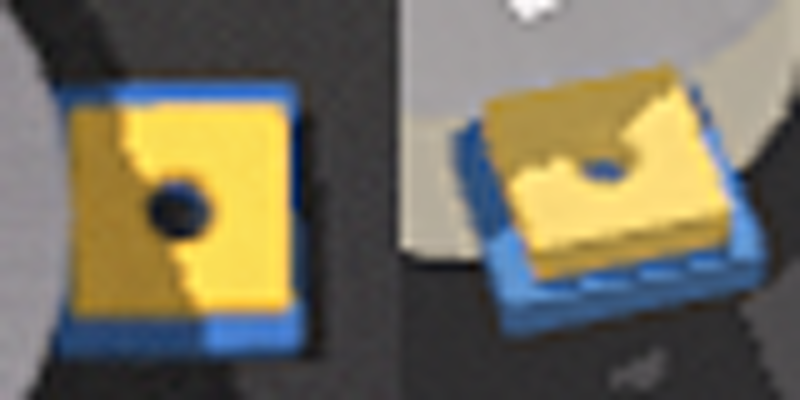

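The ear hole sits within about 1 mm of the lug hole in both views. I'll release the handle and lift.

Request:
apply_moves --commands '[[[0, 0, 0, 0], [0, 0, 0, 0], [0, 0, 0, 0], [0, 0, 0, 0], [0, 0, 0.04, 0], [0, 0, 0.09, 0], [0, 0, 0.11, 0], [0, 0, 0.11, 0]]]' --gripper 0.07

```text
t: 7.62
ee_pos: [548.9, 124.0, 398.3]
orientation: [1.203, 1.213, -1.197]
ft_force: [-0.4, 0.1, -0.1]
width: 69.9
```

Request:
apply_moves --commands '[[[-0.009, -0.045, 0, 0], [-0.019, -0.09, 0, 0], [-0.028, -0.135, 0, 0], [-0.038, -0.18, 0, 0], [-0.047, -0.225, 0, 0], [-0.057, -0.27, 0, 0], [-0.067, -0.319, 0, 0], [-0.067, -0.319, -0.02, 0]]]'

```text
t: 8.62
ee_pos: [481.0, -198.0, 376.1]
orientation: [1.203, 1.212, -1.203]
ft_force: [0.6, 0.4, -0.2]
width: 70.2
```

Request:
apply_moves --commands '[[[0, 0, -0.03, 0], [0, 0, -0.046, 0], [0, 0, -0.046, 0]]]'

```text
t: 9.0
ee_pos: [481.0, -194.8, 329.0]
orientation: [1.2, 1.219, -1.202]
ft_force: [1.0, 0.7, 0.2]
width: 69.8
```

Run:
```python
from h import *
o=readout.get_obs();print(o['t'],o['ee_pos'],o['width'],o['ft_force'],cv2.Rodrigues(o['orientation'])[0].round(3))
im=snap('side','s3.png');t=snap('top','t3.png')
for k in('yellow','blue','red'):
    print(k,[r for r in holes(im)[k] if 220<r[2][0]<300 and 200<r[2][1]<290],[r for r in holes(t)[k] if 270<r[2][0]<370])
a=im['color'][150:330,160:340];b=t['color'][130:310,220:400]
cv2.imwrite('pics/c4.png',cv2.resize(np.hstack([a,b])[:,:,::-1],None,fx=2.2,fy=2.2,interpolation=cv2.INTER_CUBIC))
```

```text
9.0 [ 481.03902921 -194.82687382  328.95443964] 69.81328599769238 [1.02970657 0.72601152 0.21382988] [[-0.004  1.     0.012]
 [ 0.002  0.012 -1.   ]
 [-1.    -0.003 -0.002]]
yellow [('O', 18.2, [253.47, 234.67]), ('O', 42.3, [252.17, 226.62]), ('O', 27.2, [260.43, 209.77])] [('O', 429.9, [292.48, 185.56]), ('H', 36.5, [292.41, 185.45])]
blue [('O', 47.1, [250.72, 238.79]), ('O', 31.6, [269.44, 236.57]), ('O', 10.3, [245.7, 228.54])] [('O', 79.2, [292.61, 198.23]), ('O', 37.2, [292.39, 173.72])]
red [('O', 158.1, [242.17, 270.1])] [('O', 32.9, [350.22, 214.46])]
```

View pics/c4.png

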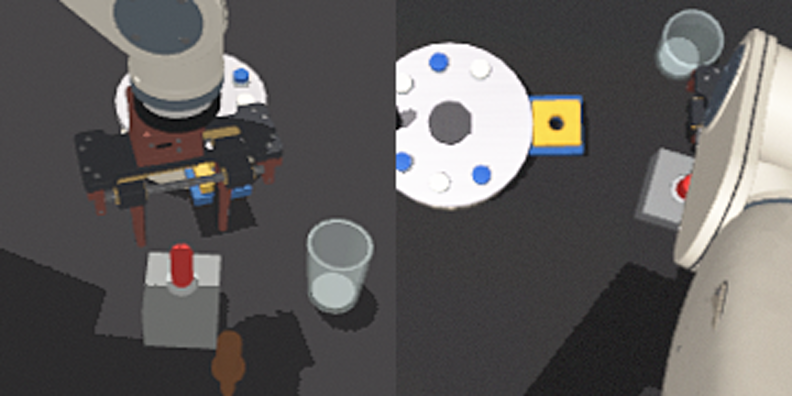

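The side crop shows the red grip at (181,265), centred between the open fingers. The top view puts the ear hole at (292.4,185.5), which is where it should be when lined up. I'll go down and grip the pin.

Request:
apply_moves --commands '[[[0, 0, -0.03, 0], [0, 0, -0.06, 0], [0, 0, -0.075, 0], [0, 0, -0.075, 0]]]'

```text
t: 9.6
ee_pos: [481.6, -195.1, 255.5]
orientation: [1.2, 1.216, -1.201]
ft_force: [-0.3, -1.4, -0.3]
width: 70.2
```

Request:
apply_moves --commands '[[[0, 0, 0, 0], [0, 0, 0, 0], [0, 0, 0, 0], [0, 0, 0, 0], [0, 0, 0, 0], [0, 0, 0, 0]]]' --gripper 0.018

```text
t: 10.35
ee_pos: [481.5, -195.2, 255.8]
orientation: [1.2, 1.215, -1.2]
ft_force: [-1.1, 1.1, 1.2]
width: 23.6
```

Run:
```python
from h import *
o=readout.get_obs();print(o['t'],o['ee_pos'],o['width'],o['ft_force'])
im=snap('side','s4.png')
cv2.imwrite('pics/c5.png',cv2.resize(im['color'][220:320,190:300][:,:,::-1],None,fx=5,fy=5,interpolation=cv2.INTER_CUBIC))
print(models.place_of('side','pin_collar')[:2])
```

```text
10.35 [ 481.54387987 -195.17932964  255.76379649] 23.554461769906208 [-1.13703329  1.11002555  1.17913083]
[{'position': [482.1, -191.8, 62.7], 'conf': 0.66}]
```

View pics/c5.png

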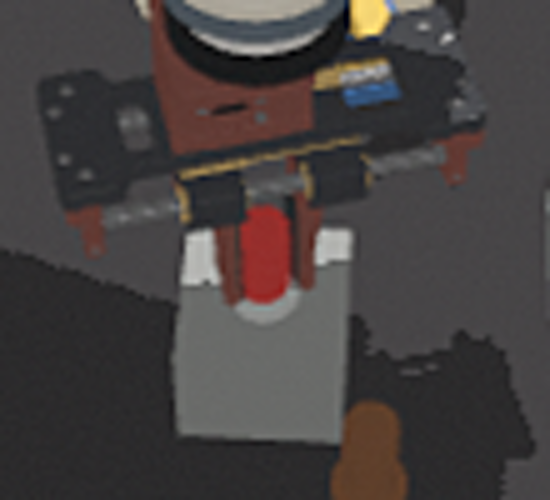

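Request:
apply_moves --commands '[[[0, 0, 0.02, 0], [0, 0, 0.05, 0], [0, 0, 0.08, 0], [0, 0, 0.11, 0], [0, 0, 0.11, 0]]]'

```text
t: 11.08
ee_pos: [482.1, -195.4, 367.3]
orientation: [1.201, 1.211, -1.198]
ft_force: [0.8, -0.1, -1.9]
width: 23.6
```

Request:
apply_moves --commands '[[[0.018, 0.036, 0, 0], [0.036, 0.072, 0, 0], [0.054, 0.108, 0, 0], [0.071, 0.143, 0, 0], [0.071, 0.143, 0, 0], [0.071, 0.143, 0, 0], [0.071, 0.143, 0, 0]]]'

```text
t: 11.95
ee_pos: [552.0, -53.0, 365.1]
orientation: [1.201, 1.215, -1.202]
ft_force: [0.2, -0.5, -1.3]
width: 23.4
```

Run:
```python
from h import *
o=readout.get_obs();print(o['t'],o['ee_pos'],o['width'],o['ft_force'])
im=snap('side','s5.png');t=snap('top','t5.png')
for n in('side','top'):print(n,[ (l,[(np.round(d['position'],1),round(d['conf'],2)) for d in models.place_of(n,l)[:2]]) for l in('pin','pin_collar','ear_hole')])
x,y=o['ee_pos'][:2]
for i in(im,t): print(proj(i,[(x,y,z) for z in(122,170,220)]))
a=im['color'][150:260,190:320]
cv2.imwrite('pics/c6.png',cv2.resize(a[:,:,::-1],None,fx=5,fy=5,interpolation=cv2.INTER_CUBIC))
cv2.imwrite('pics/c7.png',cv2.resize(t['color'][130:240,240:370][:,:,::-1],None,fx=5,fy=5,interpolation=cv2.INTER_CUBIC))
```

```text
11.95 [551.99046567 -52.99616606 365.0529085 ] 23.405056637100596 [ 0.19285247 -0.46946396 -1.26554531]
side [('pin', [(array([ 504. , -296.9,    1.4]), 0.87), (array([551. , -50. , 123.3]), 0.61)]), ('pin_collar', [(array([551.4, -49.9, 171.7]), 0.7), (array([ 507.9, -296.8,   53.9]), 0.65)]), ('ear_hole', [(array([554. , -51.6,  67.3]), 0.93)])]
top [('pin', []), ('pin_collar', [(array([ 508.5, -295.4,   44.9]), 0.46)]), ('ear_hole', [])]
[[257.00943248 210.93608298]
 [257.15955009 196.55734602]
 [257.32606425 180.60809675]]
[[295.18589247 180.56694017]
 [297.17235257 176.21392369]
 [299.44736148 171.22859765]]
```

View pics/c6.png

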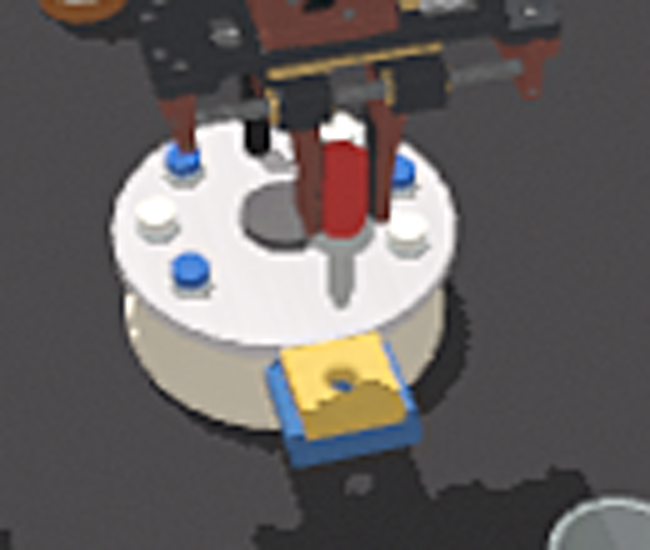

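View pics/c7.png

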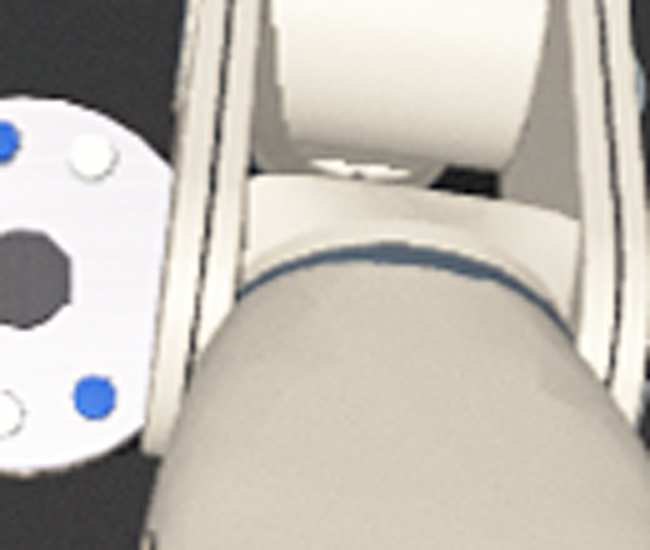

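Run:
```python
from h import *
s=snap('side');t=snap('top')
for n,im,fn,roi in(('side',s,'side0.png',(225,255,230,285)),('top',t,'top0.png',(335,200,370,230))):
    a=cv2.imread('pics/'+fn)[roi[1]:roi[3],roi[0]:roi[2]]
    if n=='side': a=cv2.imread('pics/'+fn)[255:285,230:255];roi=(230,255)
    a=cv2.resize(a,None,fx=8,fy=8,interpolation=cv2.INTER_CUBIC);h=cv2.cvtColor(a,cv2.COLOR_BGR2HSV)
    red=((h[...,0]<8)|(h[...,0]>172))&(h[...,1]>130)
    for th in(195,205,215,225):
        m=(red&(h[...,2]>th)).astype(np.uint8)
        nn,lab,st,ce=cv2.connectedComponentsWithStats(m)
        k=1+np.argmax(st[1:,4]);ce=(ce[k]+.5)/8-.5+np.array(roi[:2])
        print(n,th,st[k][:5]/8,ce.round(2),ray_z(im,ce,110).round(1))
    ys,xs=np.where(red);print('red extent',xs.min()/8+roi[0],xs.max()/8+roi[0],ys.min()/8+roi[1],ys.max()/8+roi[1])
    R=[(482+12*np.cos(q),-195+12*np.sin(q),z) for q in np.linspace(0,6.28,60) for z in(66,110)];p=proj(im,R);print('pred',p.min(0),p.max(0))
# tip now
a=cv2.imread('pics/s5.png')
for r in range(198,216): print(r,a[r,252:266].sum(1)//3)
R=[(552+3.5*np.cos(q),-53+3.5*np.sin(q),121.3) for q in np.linspace(0,6.28,60)];p=proj(s,R);print('pred tip rows',p.min(0),p.max(0))
R=[(552+16*np.cos(q),-53+16*np.sin(q),169.3) for q in np.linspace(0,6.28,60)];p=proj(s,R);print('pred collar bottom',p.min(0),p.max(0))
```

```text
side 195 [  7.25    6.25   10.25    8.125 514.375] [241.88 264.85] [ 483.  -194.6  110. ]
side 205 [  7.375   6.375  10.      7.875 488.5  ] [241.85 264.83] [ 482.9 -194.5  110. ]
side 215 [  7.375   6.5     9.875   7.5   461.125] [241.83 264.81] [ 482.9 -194.5  110. ]
side 225 [  7.625   6.625   9.5     7.25  429.125] [241.81 264.79] [ 482.9 -194.4  110. ]
red extent 237.25 247.875 260.75 280.375
pred [236.00440064 260.72168128] [247.12728055 281.62322277]
top 195 [ 14.625   9.25   10.5    10.375 632.625] [354.38 213.75] [ 478.5 -191.8  110. ]
top 205 [ 15.      9.25   10.125  10.125 610.   ] [354.52 213.67] [ 478.7 -192.1  110. ]
top 215 [ 15.125   9.25   10.     10.    595.5  ] [354.6  213.62] [ 478.8 -192.3  110. ]
top 225 [ 15.25    9.25    9.875   9.875 580.75 ] [354.69 213.58] [ 478.9 -192.5  110. ]
red extent 347.625 360.0 209.25 220.375
pred [346.75247202 207.15182245] [360.87442425 219.63232373]
198 [135 146 148 152 154 155 155 155 154 149 139 142 210 239]
199 [179 165 145 145 148 148 149 149 145 141 145 197 234 240]
200 [253 228 191 154 144 150 149 146 145 166 199 236 241 
[... 379 characters left out ...]
7 [236 236 244 193 135 145 144 135 157 229 241 237 235 235]
208 [236 237 243 197 138 143 144 133 191 235 240 237 237 235]
209 [237 236 240 224 170 138 139 135 230 245 239 238 237 236]
210 [237 237 238 245 199 136 128 162 230 242 239 238 237 236]
211 [236 237 237 240 223 178 163 209 237 240 238 238 239 238]
212 [236 237 237 237 242 233 239 244 241 238 238 239 239 239]
213 [237 237 237 236 237 240 239 238 238 238 239 240 241 243]
214 [238 238 238 237 237 238 237 237 238 239 240 243 243 241]
215 [239 238 238 238 237 238 239 240 241 239 239 239 218 168]
pred tip rows [255.56694644 210.11388297] [258.45602995 212.17185458]
pred collar bottom [250.35638285 192.13851942] [263.96647171 201.51827922]
```

Request:
apply_moves --commands '[[[0.0008, -0.0018, -0.02, 0], [0.0008, -0.0018, -0.04, 0], [0.0008, -0.0018, -0.045, 0], [0.0008, -0.0018, -0.045, 0], [0.0008, -0.0018, -0.045, 0], [0.0008, -0.0018, -0.045, 0]]]'

```text
t: 13.2
ee_pos: [553.6, -54.0, 321.4]
orientation: [1.201, 1.214, -1.2]
ft_force: [1.0, -0.2, -1.1]
width: 23.8
```

Run:
```python
from h import *
o=readout.get_obs();print(o['t'],o['ee_pos'],o['width'],o['ft_force'])
im=snap('side','s6.png');t=snap('top','t6.png')
a=im['color'][195:250,230:290]
cv2.imwrite('pics/c8.png',cv2.resize(a[:,:,::-1],None,fx=12,fy=10.9,interpolation=cv2.INTER_CUBIC)[:600])
print([ (l,[(np.round(d['position'],1),round(d['conf'],2)) for d in models.place_of('side',l)[:3]]) for l in('pin','pin_collar','ear_hole')])
print(proj(im,[(552.8,-54.8,z) for z in(70,76,124)]))
g=a.astype(int).sum(2)//3
for r in range(10,45): print(r+195,g[r,18:40])
```

```text
13.2 [553.56955009 -53.9779666  321.37453392] 23.838459314329587 [ 0.95551    -0.15972998 -1.07959042]
[('pin', [(array([ 502.6, -297.3,    3. ]), 0.7), (array([553.9, -51.1,  78.6]), 0.48)]), ('pin_collar', [(array([553.5, -53.5, 124.6]), 0.74), (array([ 507.7, -295. ,   50. ]), 0.53)]), ('ear_hole', [(array([553.7, -51.4,  71.3]), 0.83)])]
[[257.34465122 226.03679868]
 [257.3635847  224.39461038]
 [257.52014751 210.81519432]]
205 [237 248 194  65  64  73  67  70  82  84  85  84  85  83  82  80  52  47
  65  57 151 234]
206 [236 244 212 119  59  72  66  71  82  84  84  82  83  81  80  96  72  68
  66  48 157 232]
207 [236 241 217 134  55  70  66  69  81  84  85  84  84  82  78  93 104 127
  96  77 197 236]
208 [236 239 249 193  71  66  63  68  78  82  82  83  82  79  77 114 124 175
 176 182 230 240]
209 [236 238 244 211 119  55  67  79  80  79  79  79  77  82  95 142 144 212
 245 245 238 235]
210 [235 238 241 214 145  85 110 127 115  98  90  92  95 117 131 142 133 208
 236 237 236 235]
211 [235 237 238 245 225 169 144 150 154 145 128 134 138 148 146 139 139 227
 240 237 238 238]
212
[... 1910 characters left out ...]
121 123 126 126 127 126 127 128 128 126 126 126 127 126 128 127
 127 127 127 130]
233 [149 149 137 122 125 125 125 125 126 127 127 129 128 127 127 128 129 128
 130 128 129 129]
234 [145 143 144 123 126 124 123 124 125 126 128 129 130 128 129 128 130 129
 129 132 124 112]
235 [ 78  77 104 121 127 126 126 126 127 127 126 127 128 130 133 124 111 106
 101  87  82  84]
236 [ 86  85  96 123 127 127 126 125 128 129 122 108 106  98  87  84  84  85
  86  86  87  89]
237 [ 88  87  83 124 131 123 109 104  97  86  84  84  85  86  86  87  89  89
  89  89  91  92]
238 [90 87 86 92 87 84 85 85 86 85 87 88 88 88 88 89 90 91 91 93 91 90]
239 [88 89 88 88 89 88 88 88 89 90 90 91 91 90 91 90 90 91 88 89 82 67]
```

View pics/c8.png

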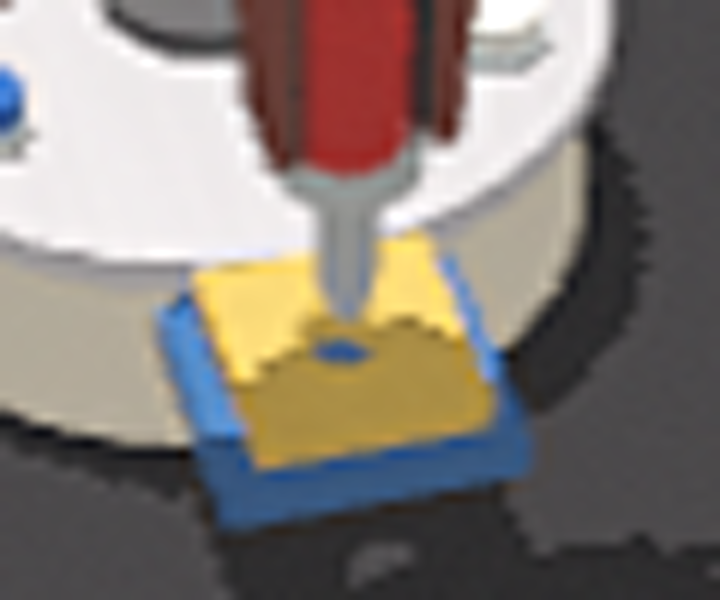

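The side crop shows the pin tip at about (258.5,224), just above and behind the hole rim (bottom edge at about 227.7), and a hair too far in +x. I'll trim x by -0.8 mm and y by -0.3 mm, then go down in small steps while watching the force.

Request:
apply_moves --commands '[[[-0.0008, -0.0003, 0, 0], [-0.0008, -0.0003, -0.005, 0], [-0.0008, -0.0003, -0.01, 0], [-0.0008, -0.0003, -0.014, 0], [-0.0008, -0.0003, -0.018, 0], [-0.0008, -0.0003, -0.018, 0]]]'

```text
t: 14.2
ee_pos: [552.4, -54.3, 302.2]
orientation: [1.2, 1.216, -1.201]
ft_force: [-1.1, 0.8, -0.7]
width: 23.2
```

Run:
```python
from h import *
o=readout.get_obs();print(o['t'],o['ee_pos'],o['width'],o['ft_force'],o['moment'])
im=snap('side','s7.png')
a=im['color'][195:250,230:290]
cv2.imwrite('pics/c9.png',cv2.resize(a[:,:,::-1],None,fx=12,fy=10.9,interpolation=cv2.INTER_CUBIC)[:600])
```

```text
14.2 [552.42789339 -54.25775842 302.23605887] 23.241783576827647 [-1.12044118  0.78032805 -0.70519462] [-0.11325683  0.0533234  -0.00925642]
```

View pics/c9.png

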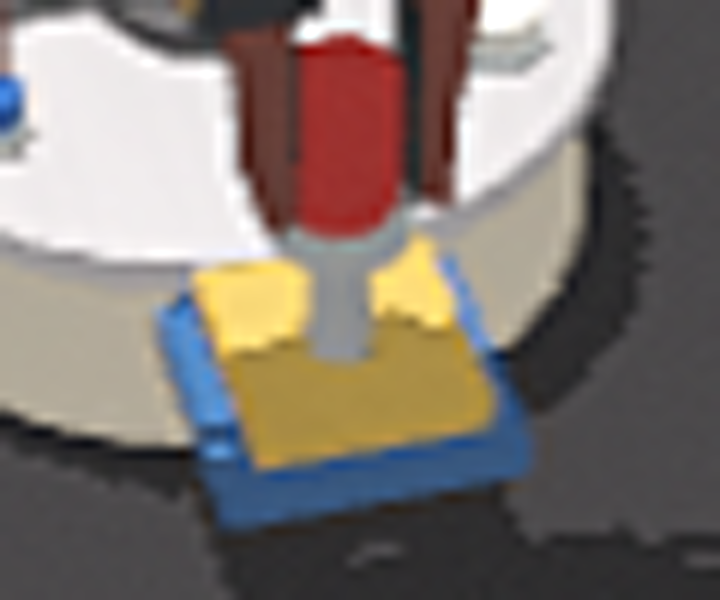

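The pin shank enters the ear hole at about (258,227), with no force. I'll keep going down.

Request:
apply_moves --commands '[[[0, 0, -0.005, 0], [0, 0, -0.01, 0], [0, 0, -0.014, 0], [0, 0, -0.014, 0]]]'

```text
t: 14.75
ee_pos: [552.4, -54.2, 288.2]
orientation: [1.2, 1.215, -1.201]
ft_force: [0.2, 0.7, -0.9]
width: 23.8
```

Request:
apply_moves --commands '[[[0, 0, -0.005, 0], [0, 0, -0.01, 0], [0, 0, -0.014, 0], [0, 0, -0.014, 0]]]'

```text
t: 15.25
ee_pos: [552.5, -54.2, 274.3]
orientation: [1.2, 1.215, -1.201]
ft_force: [-0.3, 0.7, -0.9]
width: 23.3
```

Request:
apply_moves --commands '[[[0, 0, -0.004, 0], [0, 0, -0.007, 0], [0, 0, -0.008, 0], [0, 0, -0.008, 0]]]'

```text
t: 15.75
ee_pos: [552.5, -54.3, 266.6]
orientation: [1.2, 1.215, -1.2]
ft_force: [0.3, 0.4, -1.7]
width: 23.5
```

Request:
apply_moves --commands '[[[0, 0, -0.0005, 0], [0, 0, -0.001, 0], [0, 0, -0.0015, 0], [0, 0, -0.0015, 0]]]'

```text
t: 16.25
ee_pos: [552.8, -54.3, 265.7]
orientation: [1.201, 1.214, -1.2]
ft_force: [-1.4, 1.1, 5.1]
width: 23.4
```

Run:
```python
from h import *
o=readout.get_obs();print(o['t'],o['ee_pos'],o['width'],o['ft_force'],o['moment'])
im=snap('side','s8.png')
a=im['color'][195:250,230:290]
cv2.imwrite('pics/c10.png',cv2.resize(a[:,:,::-1],None,fx=12,fy=10.9,interpolation=cv2.INTER_CUBIC)[:600])
```

```text
16.25 [552.79103242 -54.29897485 265.73330765] 23.35099133278437 [-1.37711462  1.10611844  5.14703609] [ 0.1219091   0.17442409 -0.00311028]
```

View pics/c10.png

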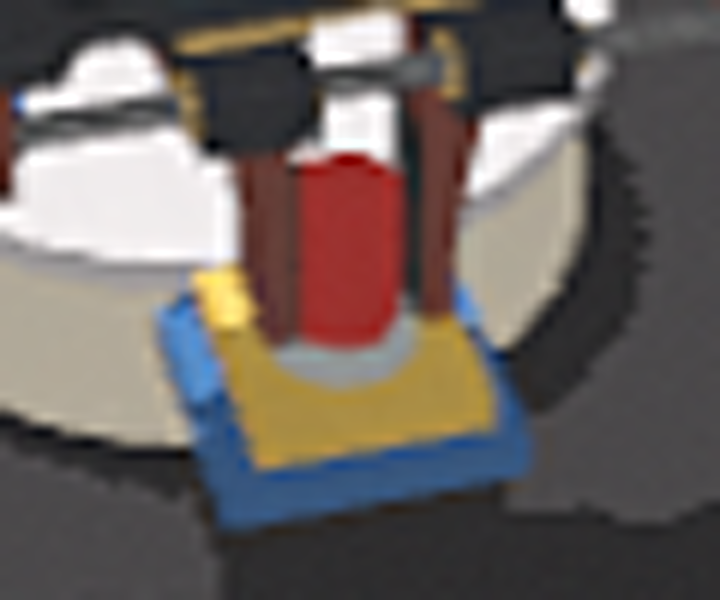

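The collar is on the ear at about (258.5,229), with an upward force of 5 N. I'll release and retreat.

Request:
apply_moves --commands '[[[0, 0, 0, 0], [0, 0, 0, 0], [0, 0, 0, 0], [0, 0, 0, 0], [0, 0, 0.03, 0], [0, 0, 0.08, 0], [0, 0, 0.13, 0], [0, 0, 0.13, 0]]]' --gripper 0.06

```text
t: 17.3
ee_pos: [553.7, -54.4, 399.2]
orientation: [1.203, 1.208, -1.195]
ft_force: [0.4, -0.1, -0.3]
width: 60.1
```

Request:
apply_moves --commands '[[[-0.03, -0.04, 0, 0], [-0.06, -0.08, 0, 0], [-0.09, -0.12, 0, 0], [-0.12, -0.16, 0, 0], [-0.12, -0.2, 0, 0], [-0.12, -0.24, 0, 0], [-0.12, -0.24, 0, 0], [-0.12, -0.24, 0, 0]]]'

```text
t: 18.3
ee_pos: [432.1, -293.7, 394.1]
orientation: [1.201, 1.217, -1.201]
ft_force: [0.1, -0.1, 0.5]
width: 59.6
```

Run:
```python
from h import *
o=readout.get_obs();print(o['t'],o['ee_pos'],o['width'],o['ft_force'])
im=snap('side','s9.png');t=snap('top','t9.png')
for n in('side','top'):print(n,[ (l,[(np.round(d['position'],1),round(d['conf'],2)) for d in models.place_of(n,l)[:2]]) for l in('pin','pin_collar','beaker','flask','bottle','handle_top')])
a=im['color'][120:320,190:350];b=t['color'][130:330,220:380]
cv2.imwrite('pics/c11.png',cv2.resize(np.hstack([a,b])[:,:,::-1],None,fx=2.5,fy=2.5,interpolation=cv2.INTER_CUBIC))
a=im['color'][195:250,230:290];b=t['color'][155:210,260:320]
cv2.imwrite('pics/c12.png',cv2.resize(np.hstack([a,b])[:,:,::-1],None,fx=6.6,fy=6.6,interpolation=cv2.INTER_CUBIC))
for k in('yellow','blue','red'): print(k,[r for r in holes(t)[k] if 270<r[2][0]<310])
```

```text
18.3 [ 432.09783986 -293.73894285  394.10849136] 59.61313888390797 [ 0.08396016 -0.09122875  0.50880788]
side [('pin', [(array([ 503.6, -293.6,    1.5]), 0.63)]), ('pin_collar', [(array([552.5, -50.8,  56.2]), 0.67), (array([ 503.8, -298.7,   46.6]), 0.59)]), ('beaker', [(array([ 647. , -201. ,    1.9]), 0.59)]), ('flask', [(array([621.6, 362.9,   1.7]), 0.41)]), ('bottle', []), ('handle_top', [])]
top [('pin', [(array([553.7, -55.7,  24. ]), 0.64), (array([ 505.6, -294.7,    2.6]), 0.5)]), ('pin_collar', [(array([557.5, -54.5,  68.3]), 0.66), (array([ 503.1, -295.2,   48.7]), 0.47)]), ('beaker', [(array([ 650.6, -199.4,    3.6]), 0.64)]), ('flask', [(array([ 6.239e+02,  3.660e+02, -3.000e-01]), 0.77)]), ('bottle', [(array([485.7, 374.2,   1.1]), 0.87)]), ('handle_top', [(array([542.8, 125. , 145.6]), 0.93)])]
yellow [('O', 428.0, [292.47, 185.27]), ('H', 176.2, [293.7, 184.17])]
blue [('O', 84.5, [292.52, 198.13]), ('O', 34.6, [292.68, 173.65])]
red [('O', 88.1, [294.38, 182.85])]
```

View pics/c11.png

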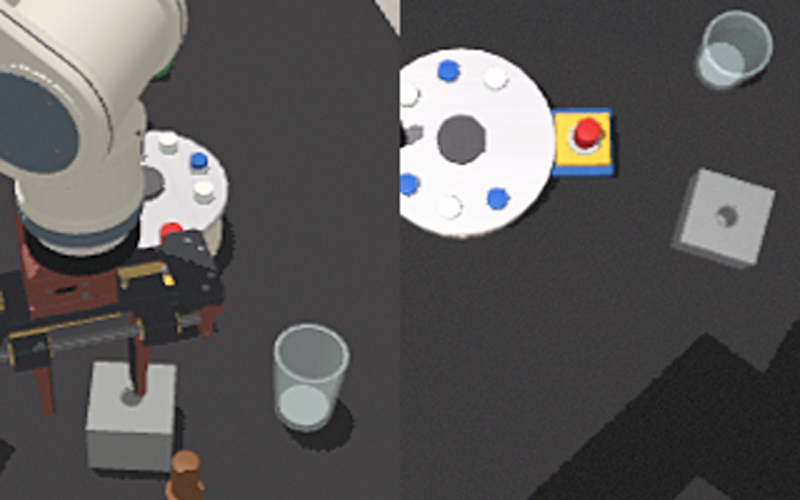

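View pics/c12.png

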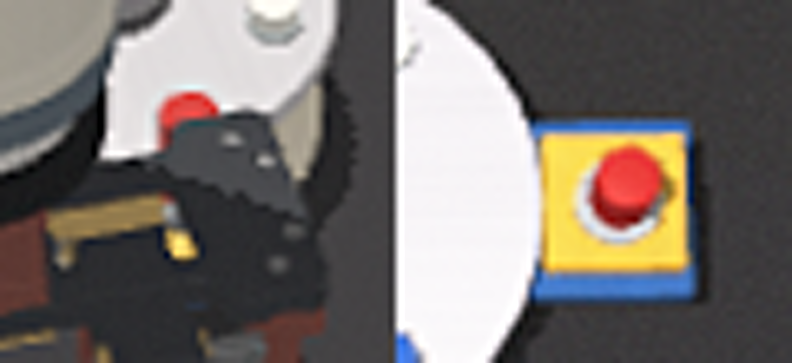

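The top view shows the red grip upright in the ear at (294.4,183). The side view is blocked by the gripper, so I'll clear it for one last check.

Request:
apply_moves --commands '[[[-0.04, 0, 0, 0], [-0.08, 0, 0, 0], [-0.11, 0, 0, 0], [-0.11, 0, 0, 0], [-0.11, 0, 0, 0]]]'

```text
t: 19.62
ee_pos: [323.2, -294.7, 395.5]
orientation: [1.201, 1.213, -1.2]
ft_force: [-0.7, -0.5, -0.1]
width: 60.2
```

Run:
```python
from h import *
o=readout.get_obs();print(o['t'],o['ee_pos'],o['width'],o['ft_force'])
im=snap('side','s10.png');t=snap('top')
a=im['color'][185:250,225:295]
cv2.imwrite('pics/c13.png',cv2.resize(a[:,:,::-1],None,fx=9,fy=9,interpolation=cv2.INTER_CUBIC))
print(proj(im,[(553,-53,z) for z in(70,76,120)]),proj(t,[(553,-53,z) for z in(70,76,120)]))
```

```text
19.625 [ 323.23945042 -294.66054176  395.53923203] 60.233972417629246 [-0.65119755 -0.45120511 -0.12217023]
[[257.24906734 225.50712362]
 [257.26763212 223.86494385]
 [257.40799845 211.44860009]] [[293.22600713 184.45961666]
 [293.44320181 183.98153273]
 [295.10931939 180.31411306]]
```

View pics/c13.png

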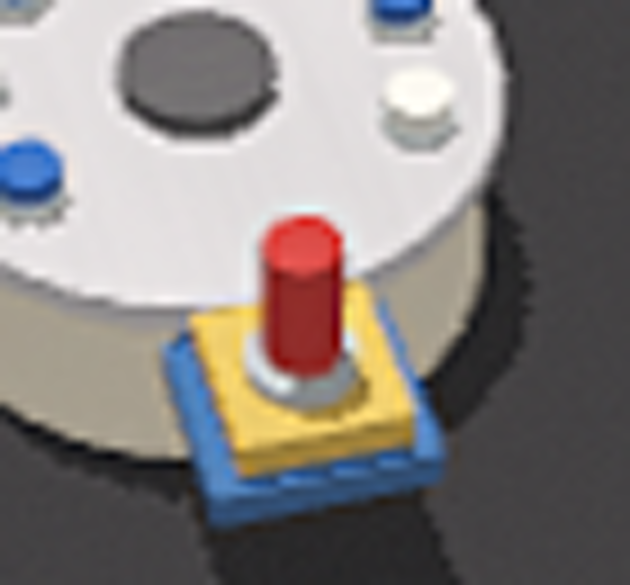

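View pics/s10.png

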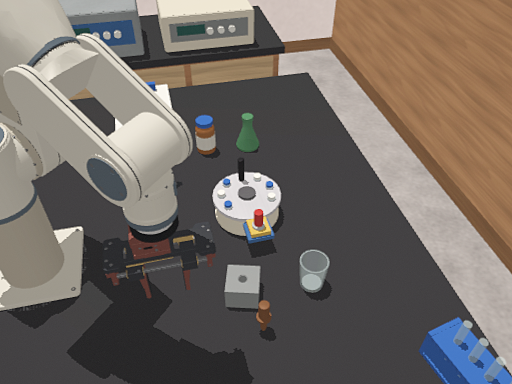

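The side view shows the pin upright at (258,218) with its collar flat on the ear. The ear is centred on the lug, the block is empty, and the glassware hasn't moved. I'll hand the job in.

```bash
python3 -c "
from workcell import workorder
print(workorder.close_job())"
```

```text
the job is handed in; nothing more can be done
None
```

The job is done and handed in at about 19.7 s. I turned the carousel about 0.53 rad counterclockwise by its black handle. I then took the red-gripped pin from the grey block, pushed it through both holes until the collar met the ear (about 5 N), and let go.

**Last checks:**
- **Alignment:** before insertion, the ear hole was within about 1 mm of the lug hole in both cameras.
- **Pin:** it stands upright with its collar flat on the ear. The height the arm went down to agrees with a fully seated pin.
- **Glassware:** the beaker and flask are where they started, within the networks' accuracy. The bottle was checked in the top camera only, and its estimate is also within about 4 mm of the start.
- **Arm:** it stands clear of everything.

**Disagreements:**
- **Cameras:** the two cameras differed by about 4 to 5 mm in absolute position. I aimed the pin by how it sat relative to the hole in the side view.
- **Networks:** after release their estimates of the pin did not agree. The side camera put the collar at 56 mm and the top camera at 68 mm, against 70 mm expected. The top camera put the tip at 24 mm, against 22 mm. For the collar height I relied on the pictures, the contact force and the arm's height.

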